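Unhook a coated test panel and rack it

ROBOT

A 6-joint arm with a two-finger parallel gripper is mounted at the origin on a cart in front of the work surface, level with it; the furniture and walls round the work are solid. World frame = base frame: x ahead of the robot, y to its left, z up, the work surface at z = 0. Lengths are in m, angles in rad, forces in N, time in s.
With the tool pointing down it reaches from about 0.35 to 0.975 m from the base axis. Payload 4.9 kg.
Tool frame: the origin (TCP) lies on the centre line of the jaws, within the pads' length; the fingertips stand manip.tip_reach ahead of it and the grasp point (between the pads) is the TCP (manip.tip_reach is the distance from the TCP to the fingertips, in m); z points along the fingers, y is the line along which they close (so a half turn about z gives the same grasp; the last joint's range is limited). The gripper opens to 85 mm and grips with 20 to 120 N. Pads are 22 mm wide; open, the fingers measure 114 mm over their backs; the gripper's body (76 mm by 85 mm) begins 54 mm behind the grasp point. The pads swing forward as they close: fully open they stand 13 mm farther back than shut.
Start: joints at [1.06, 0.053, 1.613, -0, 1.476, -0.119], TCP at [0.239, 0.578, 0.25] pointing down, gripper open.
Joint ranges: [-3.01, 3.01], [-1.01, 2.22], [0.06, 2.58], [-1.02, 4.17], [0.09, 2.62], [-3.14, 3.14]. Speed limits (rad/s): [2.57, 2.57, 3.14, 3.14, 3.14, 3.14].

INTERFACE

Orientations are given as a unit quaternion [w, x, y, z].
In Python, from plant import manip gives the robot as it stands. The module is installed in compiled form; this text tells all that it offers.
- The arm moves only by the tool move_arm, never from a script. Its argument "rows" is a list of rows, each a list of 7 numbers: the shift along the tool's x, y, z in cm, then the turn, a rotation vector about the tool's x, y, z in degrees, then the opening, from -1 (shut) to 1 (fully open). In form: [[tx, ty, tz, ax, ay, az, jaw], ...]. A call has 1 to 20 rows; each row shifts and turns the commanded pose from where the row before left it, along the tool's axes as they then stand; what a row does not reach is not made up. A row lasts 1/12 s, in which the tool goes at most 41.7 mm and 7.16 degrees, less where a joint would pass 70% of its speed; a pose out of reach is approached as far as the arm can. A call is refused whole if a number of a shift passes 4.17 or a number of a turn 7.16, either way. A call with a gripper value outside its range is refused whole. The fingers move at their own pace and stop on an object; the grip force is fixed at half the most. Time passes only in rows, so rows that do not move let the fingers close. It gives the time, the measured TCP pose, the force, the opening and the grip force at its end, in the units of the state.
- manip.state(): the state, without advancing time (a new reading comes with each control period).
- manip.grab_frame(name): name is "scene" or "top"; returns a dict with "img" (480x640x3 uint8, blue, green, red), "mtx" (3x3 intrinsics, pixels), "k1" (the pictures are not rectified: a ray, as slopes to the right and down, at radius r is drawn at 1 + k1 r^2 times it, then the intrinsics apply), "R" (3x3) and "t" (3): a world point X has camera coordinates R X + t. Camera axes: x right, y down, z forward; pixel columns grow to the right and rows downward; lengths in m; the calibration is good to about 2 mm. A picture is of the moment at which its call begins. There is no depth.
- manip.job_done(): hands the job in; it is judged then, once.
The state is a dict: "time": time; "joint_pos": joint angles; "joint_vel": joint speeds; "joint_efforts": joint torques, N m; "tool_pos": TCP position; "tool_rot": TCP orientation; "contact_force": force on the tool from outside, world axes, zero at the start; "ft_torque": the same for the moment, N m; "gripper_width": opening from 0.0 (shut) to 1.0 (fully open); "grasp_force": force on a finger pad.
Only numpy, scipy, OpenCV 4.12 (cv2) and the standard library are available. Lean on these libraries where they do the work, as an engineer would, in place of code of your own. Each camera call takes 0.05 s, during which the arm holds its last target. There are 200 camera calls.

TASK

The coated test panel has dried on the barbed hook of the retort stand. Take hold of the bare metal beside its slot and feel it off the hook gently - raise it, tilt its top back towards the rod and draw the slot out over the barb - never pushing the panel against the hook or stand with more than 10 N, so that the slot's edge is not chipped and the hook stays put. Then stand it upright and fully home in the empty middle groove of the white panel rack, about centred along the groove, let go of it without dropping it, and leave the other things where they are.

Things in the scene. Friction and masses are not known exactly. Their poses are not given: they have to be found in the camera images.
- stand: retort stand, fixed: grey base 110 x 180 x 12 mm, upright 12 mm rod (at x = +20 mm, top 220 mm above the bench) and an aluminium boss head (46 x 26 x 28 mm) that firmly clamps a steel hook bar pointing along the stand's +y. Origin: on the bench directly below where the hook bar passes through the boss; z up
- hook_root (a point): where the hook bar passes through the boss: 195 mm above the stand's origin, axes as the stand's. A 7 mm round steel bar, centre line at this height, runs level along +y, then bends up into a straight tip that rises 55 degrees, with a barb at its end. Held tight, it does not give; clamped by hand, it may be turned about its own axis, the tip leaning up to 20 degrees to either side
- mean_bend (a point): 84 mm from hook_root along +y: the mean place where the centre lines of bar and tip would meet. The bar was clamped by hand: the true place lies up to 20 mm nearer or farther along y, to be found by touch or sight. From it the tip is 24 mm long; the 3 mm barb runs from the tip's end back 9 mm along the tip and 8 mm off its centre line, on the rod's side; 13 mm across both
- panel: aluminium test panel, 100 mm wide (its x), 6 mm thick (y), 130 mm high (z), 0.12 to 0.2 kg, grey coating on the lower part, bare metal above 82 mm. Origin: centre of its lower edge, z up as it hangs. It hangs by a slot near its top (see panel_slot) on the hook bar, its x along the stand's x; its top edge beside the slot is free to be pinched from above
- panel_slot (a point): centre of the panel's slot, 107 mm above its lower edge: a through slot 11.5 mm wide, 17 mm high (98.5 to 115.5 mm up), its upper edge resting on the bar. Tilted 40 degrees, top towards the rod, the slot passes along the level bar with about 1 mm to spare above and below, and past tip and barb with about 1 mm to spare each way; below about 30 degrees it cannot pass the barb
- rack: white plastic panel rack, fixed: base 120 x 136 x 10 mm, three grooves along its x at y = -42, 0, +42 mm, each 8.5 mm wide between 6 mm ribs with round tops 35 mm above the bench; groove floors at 10 mm, ends open. Small coupons stand in the outer grooves, the middle one is empty. Origin: centre of its underside, z up
- groove (a point): centre of the middle groove's floor, 10 mm above the bench
- coupon_left: small test coupon 70 x 6 x 55 mm standing in the rack's outer groove at +y; origin: centre of its lower edge; to be left alone
- coupon_right: the same in the outer groove at -y; to be left alone
- tape: roll of masking tape lying flat, 84 mm across, 25 mm high, origin under its centre; to be left alone
- driver: screwdriver lying on the bench, 172 mm long, 22 mm thick; origin under its middle; to be left alone
- marker: felt marker lying left of the rack, 134 mm long, 19 mm thick; origin under its middle; to be left alone

How it is judged:
On the way:
1. the panel is off the hook, in the air beyond the tip and clear of the stand, held by the fingers (y of panel_slot in the frame of stand above 0.155 m and z of panel_slot in the frame of stand above 0.15 m and contact force between panel and stand below 0.05 N and contact force between the fingers and panel above 0.5 N), for 0.1 s.
At the end, for the whole second after the job is handed in: The panel stands released and at rest in the rack's middle groove: lower edge within 3 mm of the groove floor, within 5 mm of the groove's middle line and 25 mm of its centre lengthwise, upright within 0.15 rad and in line with the groove within 0.15 rad (x of panel in the frame of groove between -0.025 and 0.025 m and y of panel in the frame of groove between -0.005 and 0.005 m and z of panel in the frame of groove below 0.003 m and angle between panel's own z axis and vertical below 0.15 rad and angle between the y axis of panel and the y axis of rack, either way round below 0.15 rad and linear speed of panel below 0.02 m/s); the robot touches nothing.
It fails at once if the panel is pushed against the hook or stand with more than 10 N (contact force between panel and stand above 10 N).
It fails at once if the hand or arm is pushed against the stand or its hook with more than 10 N (contact force between any of the arm, the fingers and stand above 10 N).
It fails at once if the panel is dropped (linear speed of panel above 0.7 m/s and contact force between the fingers and panel below 0.05 N).
It fails at once if a coupon, the tape, the screwdriver or the marker is moved by more than 20 mm (distance of any of coupon_left, coupon_right, tape, driver, marker from where it was at the start of the episode above 0.02 m).
It also fails if it takes over 69 s, if anything falls off the work surface, if the arm or the gripper's body presses on something with over 40 N, if the wrist force passes 120 N, or if a joint passes its speed limit or range.

## Working session

There is one attempt and no reset: what is moved stays moved. The work goes in short steps, Python scripts to look and compute and a tool call to move; the robot and the scene stay as the last step left them, time stands still between calls to the robot, and variables do not carry over. Pictures are saved under pics/ and viewed, at most 10 in all, crops included, and the job is handed in when it is done.

Besides the shell and the picture viewer there is one more tool, called in YAML: its name, and indented under it one key for each argument. move_arm: Moves the arm, as the interface text tells. Its arguments: {"type":"object","properties":{"rows":{"type":"array","items":{"type":"array","items":{"type":"number"}}}},"required":["rows"]}

```bash
mkdir -p pics
cat > h.py <<'E'
import numpy as np, cv2, json
from plant import manip
from scipy.spatial.transform import Rotation as Rn
def grab(n,save=None):
    f=manip.grab_frame(n)
    if save: cv2.imwrite('pics/'+save,f['img']); np.savez('pics/'+save+'.npz',**f)
    return f
def ray(f,u,v):
    K=f['mtx'];k=float(f['k1'])
    a=np.array([(u-K[0,2])/K[0,0],(v-K[1,2])/K[1,1]]);b=a.copy()
    for _ in range(20): b=a/(1+k*(b@b))
    R=f['R'];o=-R.T@f['t'];d=R.T@np.array([b[0],b[1],1]);return o,d/np.linalg.norm(d)
def onz(f,u,v,z): o,d=ray(f,u,v);return o+d*(z-o[2])/d[2]
def tri(f1,p1,f2,p2):
    o1,d1=ray(f1,*p1);o2,d2=ray(f2,*p2)
    s=np.linalg.lstsq(np.c_[d1,-d2],o2-o1,rcond=None)[0]
    a=o1+s[0]*d1;b=o2+s[1]*d2;return (a+b)/2,np.linalg.norm(a-b)
def proj(f,X):
    c=f['R']@np.array(X,float)+f['t'];b=c[:2]/c[2];b=b*(1+float(f['k1'])*(b@b));K=f['mtx'];return np.array([K[0,0]*b[0]+K[0,2],K[1,1]*b[1]+K[1,2]])
def load(s): return dict(np.load('pics/'+s+'.npz'))
E
python3 - <<'E'
from h import *
for n in('scene','top'):
    f=grab(n,n+'0.png');print(n,-f['R'].T@f['t'],f['R'][2],f['mtx'][0,0])
print(manip.state(),manip.tip_reach)
E
```

```text
scene [-0.20566468 -0.53769334  0.89087354] [ 0.63781171  0.45491973 -0.62148552] 561.8547860214817
top [0.45181744 0.00689783 1.52311409] [ 0.06699597  0.01458124 -0.99764669] 607.879763986966
{'time': 0.1, 'joint_pos': array([ 1.05998023e+00,  5.33142592e-02,  1.61413869e+00, -7.73483614e-06,
        1.47600284e+00, -1.18979530e-01]), 'joint_vel': array([-7.08585478e-05, -1.35459888e-03, -3.28116340e-03, -1.54898913e-03,
        2.34070186e-03, -7.30229649e-07]), 'joint_efforts': array([ 1.10450554e-03, -3.94901383e+01, -3.71363282e+01, -5.53265875e-05,
        3.90047848e-03, -5.37568411e-06]), 'tool_pos': array([0.2384118 , 0.5771767 , 0.24918216]), 'tool_rot': array([-2.84864503e-04,  1.94666886e-01,  9.80868970e-01, -8.86954277e-04]), 'contact_force': array([ 0.43677708, -0.23247007,  0.64224006]), 'ft_torque': array([0.00845667, 0.00455564, 0.0537062 ]), 'grasp_force': 0.0, 'gripper_width': 0.998979645528299} 0.019
```

View pics/scene0.png

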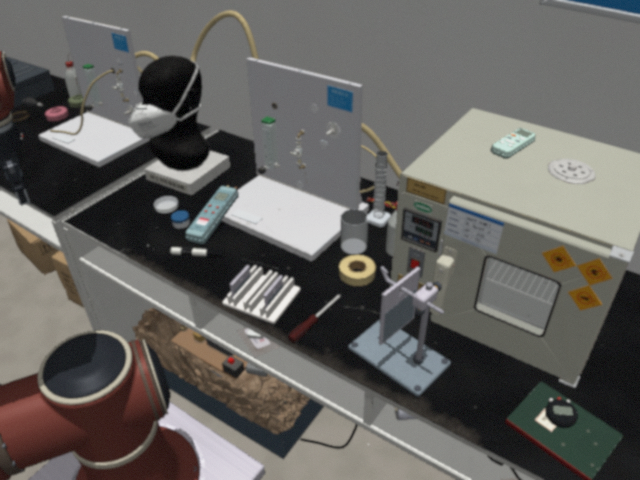

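View pics/top0.png

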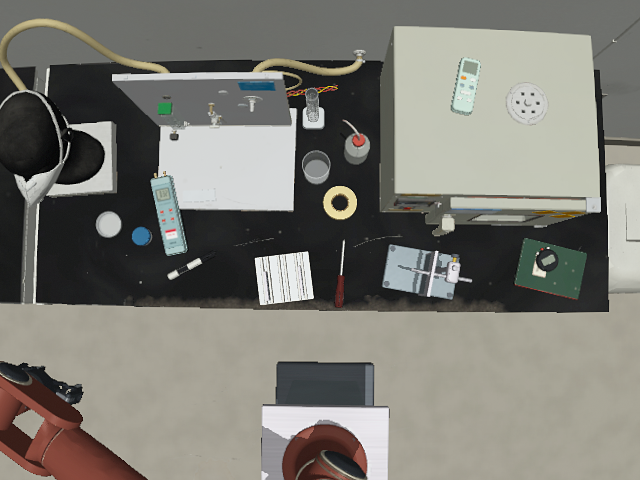

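Run:
```python
from h import *
t=load('top0.png');s=load('scene0.png')
print(proj(t,[0,0,0]),proj(t,[.238,.577,.25]))
a=cv2.resize(t['img'][230:310,370:490],None,fx=6.5,fy=6.5,interpolation=cv2.INTER_CUBIC)
b=cv2.resize(s['img'][250:400,340:460],None,fx=4,fy=4,interpolation=cv2.INTER_CUBIC)
cv2.imwrite('pics/ct.png',a);cv2.imwrite('pics/cs.png',b)
```

```text
[324.21288589 466.12431982] [ 59.4905346 380.1743537]
```

View pics/ct.png

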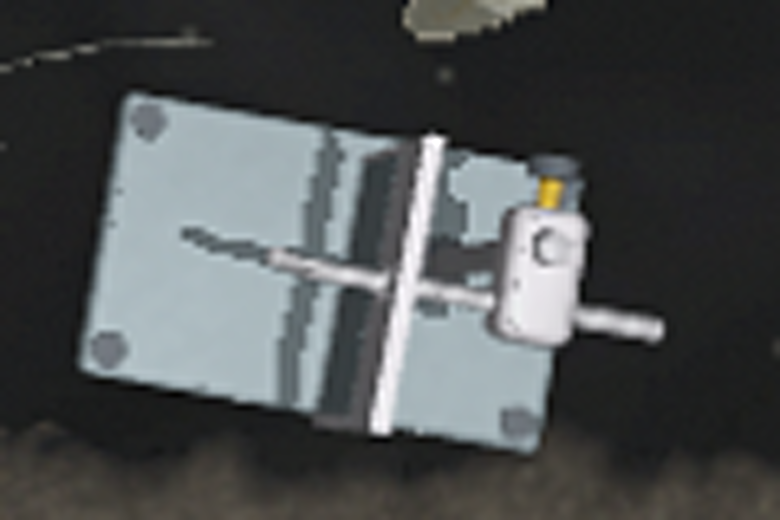

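View pics/cs.png

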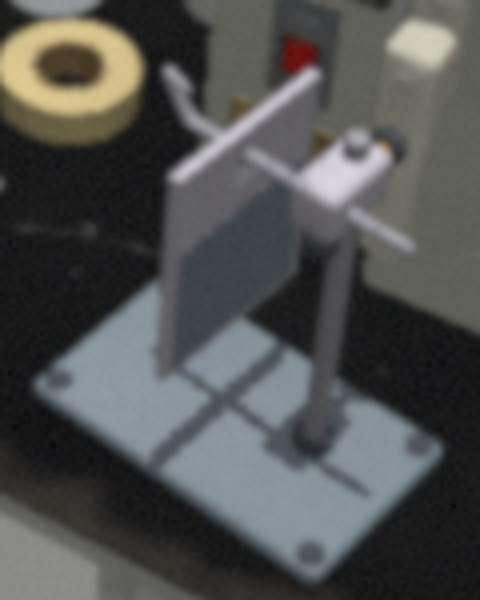

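Run:
```python
from h import *
t=load('top0.png');s=load('scene0.png')
T=lambda x,y:(370+x/6.5-.42,230+y/6.5-.42)
S=lambda x,y:(340+x/4-.37,250+y/4-.37)
P=lambda n,a:print(n,np.round(a,4))
print('base top');c=[onz(t,*T(*p),.012) for p in[(127,90),(78,372),(540,455)]]
for p in c:P('',p)
P('sides',[np.linalg.norm(c[0]-c[1]),np.linalg.norm(c[1]-c[2])])
for p in [(35,383),(160,275),(443,447),(315,583)]:P('base scene',onz(s,*S(*p),.012))
print('panel top');
for p in[(434,137),(381,433)]:P('t',onz(t,*T(*p),.213))
for p in[(318,72),(172,178)]:P('s',onz(s,*S(*p),.213))
for p in[(270,255),(390,285),(425,289),(490,300),(660,329)]:P('bar t',onz(t,*T(*p),.195))
for p in[(195,120),(240,150),(300,183),(410,248)]:P('bar s',onz(s,*S(*p),.195))
for q in[(168,70),(180,75),(172,68),(190,110)]:
  for p in[(185,235),(270,255)]:
    X,e=tri(t,T(*p),s,S(*q));P((q,p),[*X,e])
```

```text
base top
 [ 0.5609 -0.1547  0.012 ]
 [ 0.4526 -0.1366  0.012 ]
 [ 0.4224 -0.315   0.012 ]
sides [0.1097 0.181 ]
base scene [ 0.4514 -0.1399  0.012 ]
base scene [ 0.553  -0.1549  0.012 ]
base scene [ 0.5281 -0.332   0.012 ]
base scene [ 0.4195 -0.3161  0.012 ]
panel top
t [ 0.5319 -0.2362  0.213 ]
t [ 0.4332 -0.2187  0.213 ]
s [ 0.5309 -0.2389  0.213 ]
s [ 0.4328 -0.2178  0.213 ]
bar t [ 0.4925 -0.1838  0.195 ]
bar t [ 0.4828 -0.2246  0.195 ]
bar t [ 0.4816 -0.2365  0.195 ]
bar t [ 0.4781 -0.2587  0.195 ]
bar t [ 0.4688 -0.3171  0.195 ]
bar s [ 0.4891 -0.199   0.195 ]
bar s [ 0.4827 -0.2259  0.195 ]
bar s [ 0.4784 -0.2584  0.195 ]
bar s [ 0.4685 -0.3167  0.195 ]
((168, 70), (185, 235)) [ 0.5047 -0.1638  0.196   0.021 ]
((168, 70), (270, 255)) [ 0.4922 -0.1813  0.2146  0.0008]
((180, 75), (185, 235)) [ 0.5062 -0.1665  0.1929  0.0264]
((180, 75), (270, 255)) [ 0.4937 -0.184   0.2114  0.006 ]
((172, 68), (185, 235)) [ 0.5051 -0.1645  0.1972  0.0229]
((172, 68), (270, 255)) [ 0.4926 -0.182   0.2156  0.0027]
((190, 110), (185, 235)) [ 0.5078 -0.1705  0.1714  0.0297]
((190, 110), (270, 255)) [ 0.4951 -0.1882  0.1907  0.0089]
```

move_arm:
  rows:
    - [0,0,-2.5,0,0,-6.45,-0.3]
    - [0,0,-2.5,0,0,-6.45,-0.3]
    - [-3,0,0,0,0,0,-0.3]
    - [-3,0,0,0,0,0,-0.3]
    - [-3,0,0,0,0,0,-0.3]
    - [-3,0,0,0,0,0,-0.3]
    - [-3,0,0,0,0,0,-0.3]
    - [-1,-3.5,0,0,0,0,-0.3]
    - [-1,-3.5,0,0,0,0,-0.3]
    - [-1,-3.5,0,0,0,0,-0.3]
    - [-1,-3.5,0,0,0,0,-0.3]
    - [-1,-3.5,0,0,0,0,-0.3]
    - [-1,-3.5,0,0,0,0,-0.3]
    - [-1,-3.5,0,0,0,0,-0.3]
    - [-1,-3.5,0,0,0,0,-0.3]
    - [-1,-3.5,0,0,0,0,-0.3]
    - [-1,-3.5,0,0,0,0,-0.3]
    - [-1,-3.5,0,0,0,0,-0.3]
    - [-1,-3.5,0,0,0,0,-0.3]
    - [-1,-3.5,0,0,0,0,-0.3]

```text
time: 1.77
tool_pos: [0.4388, 0.0808, 0.2999]
tool_rot: [-0.0, 0.083, 0.997, -0.0]
contact_force: [0.6, -0.5, -0.2]
gripper_width: 0.35
grasp_force: 0.0
```

```bash
cat > plan.py <<'E'
# widest path of the slot over the barb, stand y-z plane (mm, deg)
import numpy as np, sys
from scipy.sparse import coo_matrix
from scipy.sparse.csgraph import dijkstra
B=np.array([78.,195.]);td=np.array([.5736,.8192]);tn=np.array([-.8192,.5736])
E=B+24*td
def samp(a,b,r,n): return np.c_[np.linspace(a,b,n),np.full(n,r)]
obs=np.r_[samp(np.array([0.,195]),B,3.5,80),samp(B,E,3.5,25),samp(E,E-9*td+8*tn,1.5,15)]
def clear(C,th):
    u=np.array([-np.sin(th),np.cos(th)]);n=np.array([np.cos(th),np.sin(th)])
    d=obs[:,:2]-C;a=d@u;b=d@n
    m=1e9
    for lo,hi in((8.5,23),(-107,-8.5)):
        du=np.maximum(np.maximum(lo-a,a-hi),0);dn=np.maximum(abs(b)-3,0)
        inside=np.where((du==0)&(dn==0),-3,0)
        m=min(m,(np.hypot(du,dn)-obs[:,2]+inside).min())
    # topology: obstacle crosses slab plane only through slot
    return m
if __name__=='__main__':
    ys=np.arange(40,126,1.);zs=np.arange(184,236,1.);ts=np.arange(0,61,5.)
    G=np.array([[[clear(np.array([y,z]),np.radians(t)) for t in ts] for z in zs] for y in ys])
    idx=np.arange(G.size).reshape(G.shape);w=1/np.maximum(G,.05)**2
    I,J,V=[],[],[]
    for dy in(-1,0,1):
     for dz in(-1,0,1):
      for dt in(-1,0,1):
        if (dy,dz,dt)<=(0,0,0):continue
        def sl(d,n,o): return slice(max(0,-d),n-max(0,d)) if o==0 else slice(max(0,d),n-max(0,-d))
        a=tuple(sl(d,n,0) for d,n in zip((dy,dz,dt),G.shape));b=tuple(sl(d,n,1) for d,n in zip((dy,dz,dt),G.shape))
        ok=(G[a]>.1)&(G[b]>.1);L=np.sqrt(dy*dy+dz*dz+4*dt*dt)
        I.append(idx[a][ok]);J.append(idx[b][ok]);V.append(((w[a]+w[b])/2*L)[ok])
    I,J,V=map(np.concatenate,(I,J,V))
    g=coo_matrix((V,(I,J)),(G.size,)*2)
    s=idx[4,8,0];e=idx[80,45,8]
    D,P=dijkstra(g,False,s,return_predecessors=True)
    k=e;path=[]
    print(D[e])
    while k>=0: path.append(k);k=P[k]
    for k in path[::-1]:
        i,j,l=np.unravel_index(k,G.shape);print(int(ys[i]),int(zs[j]),int(ts[l]),round(G[i,j,l],2),end=' | ')
E
python3 plan.py
python3 - <<'E'
from h import *
t=load('top0.png');m=cv2.inRange(t['img'][245:310,245:325],(150,150,150),(255,255,255))
m=cv2.morphologyEx(m,cv2.MORPH_CLOSE,np.ones((5,5)))
cs,_=cv2.findContours(m,0,2);c=max(cs,key=cv2.contourArea);b=cv2.boxPoints(cv2.minAreaRect(c))+[245,245]
print(b)
for p in b: print(onz(t,*p,.010).round(4))
cv2.imwrite('pics/cr.png',cv2.resize(t['img'][245:310,245:325],None,fx=8,fy=8,interpolation=cv2.INTER_CUBIC))
s=manip.state();print(s['tool_pos'],s['contact_force'])
E
```

```text
8.015559539500208
44 192 0 2.0 | 44 193 0 3.0 | 45 194 0 4.0 | 46 195 0 5.0 | 47 195 0 5.0 | 48 195 0 5.0 | 49 195 0 5.0 | 50 195 0 5.0 | 51 195 0 5.0 | 52 195 0 5.0 | 53 195 0 5.0 | 54 195 0 5.0 | 55 195 0 5.0 | 56 195 0 5.0 | 57 195 0 5.0 | 58 195 0 5.0 | 59 195 0 5.0 | 60 195 0 5.0 | 61 195 0 5.0 | 62 195 0 5.0 | 63 195 0 5.0 | 64 195 0 5.0 | 65 195 0 5.0 | 66 195 0 5.0 | 67 195 0 5.0 | 68 195 0 5.0 | 69 195 0 5.0 | 70 195 0 5.0 | 71 195 5 4.71 | 72 195 5 4.58 | 73 195 10 4.36 | 74 195 15 3.94 | 75 195 20 3.46 | 76 195 20 3.38 | 77 196 25 3.67 | 78 196 30 3.36 | 79 197 35 3.75 | 80 198 40 4.0 | 81 199 45 3.93 | 81 200 50 3.99 | 81 201 55 4.02 | 81 202 55 3.44 | 81 203 55 2.87 | 81 204 55 2.3 | 82 205 55 1.82 | 82 206 55 1.97 | 83 207 55 1.79 | 83 208 55 1.64 | 84 209 55 1.88 | 85 210 55 1.87 | 86 211 50 1.88 | 87 212 50 2.11 | 88 213 50 2.58 | 89 214 50 2.82 | 90 214 50 3.3 | 91 215 50 3.88 | 92 216 50 4.15 | 93 217 50 4.38 | 94 218 50 4.63 | 95 219 50 5.03 | 96 220 50 5.64 | 97 221 50 6.42 | 98 222 50 7.23 | 99 223 50 8.07 | 100 224 50 9.01 | 101 225 50 10.03 | 102 226 50 11.12 | 103 227 50 12.25 | 104 228 50 13.44 | 105 229 50 14.65 | 106 230 50 15.89 | 107 231 50 17.15 | 108 232 45 18.63 | 109 232 45 19.54 | 110 232 45 20.01 | 111 232 45 20.46 | 112 232 45 20.94 | 113 232 45 21.45 | 114 232 45 21.99 | 115 232 45 22.55 | 116 232 45 23.14 | 117 232 45 23.76 | 118 231 40 24.41 | 119 230 40 24.36 | 120 229 40 24.38 | [[253.69232178 257.53845596]
 [307.60000992 250.79999733]
 [313.52308655 298.18461227]
 [259.61539841 304.92307281]]
[0.5216 0.183  0.01  ]
[0.5401 0.0484 0.01  ]
[0.4224 0.0321 0.01  ]
[0.4037 0.1661 0.01  ]
[0.43881013 0.080835   0.29988838] [ 0.64490179 -0.54517634 -0.21327994]
```

View pics/cr.png

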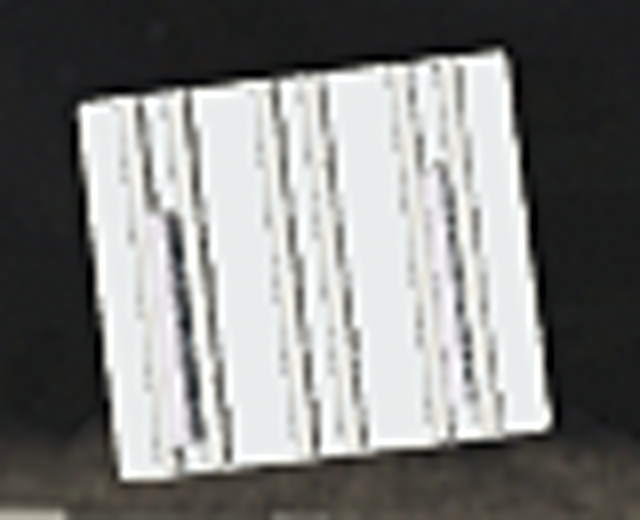

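move_arm:
  rows:
    - [-0.77,-3.71,0,0,0,0,-0.3]
    - [-0.77,-3.71,0,0,0,0,-0.3]
    - [-0.77,-3.71,0,0,0,0,-0.3]
    - [-0.77,-3.71,0,0,0,0,-0.3]
    - [-0.77,-3.71,0,0,0,0,-0.3]
    - [-0.77,-3.71,0,0,0,0,-0.3]
    - [-0.77,-3.71,0,0,0,0,-0.3]
    - [-0.77,-3.71,0,0,0,0,-0.3]
    - [0,0,2,0,0,0,-0.3]
    - [0,0,2,0,0,0,-0.3]
    - [0,0,1,0,0,0,-0.3]
    - [0,0,0,0,0,0,-0.3]

```text
time: 2.77
tool_pos: [0.4493, -0.2195, 0.2466]
tool_rot: [-0.003, 0.083, 0.997, 0.002]
contact_force: [-0.1, -0.1, -0.3]
gripper_width: 0.352
grasp_force: 0.0
```

```bash
python3 - <<'E'
from h import *
t=grab('top','t1.png');s=grab('scene','s1.png')
st=manip.state();print(st['tool_pos'],st['tool_rot'],st['contact_force'],st['joint_pos'])
a=cv2.resize(t['img'][230:310,370:490],None,fx=4,fy=4,interpolation=cv2.INTER_CUBIC)
b=cv2.resize(s['img'][210:360,340:460],None,fx=4,fy=4,interpolation=cv2.INTER_CUBIC)
c=np.zeros((600,960,3),np.uint8);c[:320,:480]=a;c[:600,480:]=b
cv2.imwrite('pics/c1.png',cv2.resize(c[:600,:],(800,500)))
E
sed -i 's/arange(0,61,5.)/arange(0,float(sys.argv[1])+1,5.)/;s/idx\[80,45,8\]/idx[80,45,6]/' plan.py; for k in 40 45 50; do echo; echo MAX $k; python3 plan.py $k | tr '|' '\n' | awk '$1>70&&$1<95' | tr '\n' '|';done
```

```text
[ 0.45071789 -0.21998442  0.25020325] [-3.08585147e-04  8.29157991e-02  9.96556490e-01  1.91142177e-04] [-0.66063209 -0.04678459  0.260641  ] [-6.02566224e-01 -2.48653862e-01  1.89353868e+00  2.54853621e-05
  1.49743337e+00 -2.00734221e+00]

MAX 40
 71 195 5 4.71 | 72 195 5 4.58 | 73 195 10 4.36 | 74 195 15 3.94 | 75 195 20 3.46 | 76 195 20 3.38 | 77 196 25 3.67 | 78 196 30 3.36 | 79 197 35 3.75 | 80 198 40 4.0 | 80 199 40 3.31 | 80 200 40 2.71 | 80 201 40 2.13 | 80 202 40 1.56 | 80 203 40 1.0 | 81 204 40 0.79 | 81 205 40 0.66 | 82 206 40 0.91 | 83 207 40 1.16 | 84 208 40 1.39 | 85 209 40 1.61 | 86 210 40 1.76 | 87 211 40 2.13 | 88 212 40 2.39 | 89 212 40 2.82 | 90 213 40 3.46 | 91 214 40 3.69 | 92 214 40 4.07 | 93 215 40 4.47 | 94 216 40 4.59 |
MAX 45
 71 195 5 4.71 | 72 195 5 4.58 | 73 195 10 4.36 | 74 195 15 3.94 | 75 195 20 3.46 | 76 195 20 3.38 | 77 196 25 3.67 | 78 196 30 3.36 | 79 197 35 3.75 | 80 198 40 4.0 | 81 199 45 3.93 | 81 200 45 3.23 | 81 201 45 2.52 | 81 202 45 1.92 | 81 203 45 1.53 | 81 204 45 1.45 | 81 205 45 1.1 | 82 206 45 1.32 | 83 207 45 1.47 | 84 208 45 1.47 | 85 209 40 1.61 | 86 210 40 1.76 | 87 211 40 2.13 | 88 212 40 2.39 | 89 212 40 2.82 | 90 213 40 3.46 | 91 214 40 3.69 | 92 214 40 4.07 | 93 215 40 4.47 | 94 216 40 4.59 |
MAX 50
 71 195 5 4.71 | 72 195 5 4.58 | 73 195 10 4.36 | 74 195 15 3.94 | 75 195 20 3.46 | 76 195 20 3.38 | 77 196 25 3.67 | 78 196 30 3.36 | 79 197 35 3.75 | 80 198 40 4.0 | 81 199 45 3.93 | 81 200 50 3.99 | 81 201 50 3.29 | 81 202 50 2.7 | 81 203 50 2.3 | 81 204 50 2.01 | 81 205 50 1.43 | 82 206 50 1.69 | 83 207 50 1.61 | 84 208 50 1.48 | 84 209 50 1.59 | 85 210 50 1.85 | 86 211 50 1.88 | 87 212 50 2.11 | 88 213 50 2.58 | 89 214 50 2.82 | 90 214 50 3.3 | 91 215 50 3.88 | 92 216 50 4.15 | 93 217 50 4.38 | 94 218 50 4.63 |
```

View pics/c1.png

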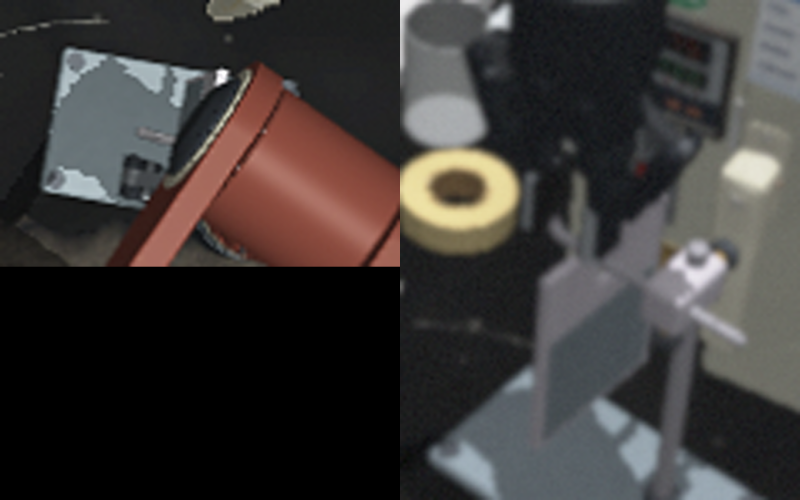

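move_arm:
  rows:
    - [0,-0.2,0.5,0,0,0,-0.3]
    - [0,0,1,0,0,0,-0.3]
    - [0,0,1,0,0,0,-0.3]
    - [0,0,1,0,0,0,-0.3]
    - [0,0,1,0,0,0,-0.3]
    - [0,0,0.7,0,0,0,-0.3]
    - [0,0,0,0,0,0,-0.3]
    - [0,0,0,0,0,0,-0.3]

```text
time: 3.53
tool_pos: [0.4502, -0.2222, 0.1975]
tool_rot: [-0.001, 0.083, 0.997, 0.0]
contact_force: [0.9, -0.5, 0.4]
gripper_width: 0.356
grasp_force: 0.0
```

move_arm:
  rows:
    - [0,0,0,0,0,0,-0.4]
    - [0,0,0,0,0,0,-0.5]
    - [0,0,0,0,0,0,-0.6]
    - [0,0,0,0,0,0,-0.65]
    - [0,0,0,0,0,0,-0.7]
    - [0,0,0,0,0,0,-0.75]
    - [0,0,0,0,0,0,-0.8]
    - [0,0,0,0,0,0,-0.84]
    - [0,0,0,0,0,0,-0.88]
    - [0,0,0,0,0,0,-0.92]
    - [0,0,0,0,0,0,-1]
    - [0,0,0,0,0,0,-1]
    - [0,0,0,0,0,0,-1]

```text
time: 4.62
tool_pos: [0.4505, -0.2224, 0.1984]
tool_rot: [0.0, 0.083, 0.997, -0.0]
contact_force: [-0.6, 0.4, 0.6]
gripper_width: 0.06
grasp_force: 58.8
```

Run:
```python
from h import *
st=manip.state();print(st['tool_pos'],st['tool_rot'],st['contact_force'],st['ft_torque'])
```

```text
[ 0.45048911 -0.22241604  0.19836602] [ 2.86392438e-05  8.32043652e-02  9.96532504e-01 -2.53765664e-05] [-0.62886824  0.44078034  0.62943113] [ 0.06413995  0.01870719 -0.00280313]
```

move_arm:
  rows:
    - [0,0,-0.1,0,0,0,-1]
    - [0,0,-0.1,0,0,0,-1]
    - [0,0,-0.1,0,0,0,-1]
    - [0,0,-0.1,0,0,0,-1]
    - [0,0,-0.1,0,0,0,-1]
    - [0,0,0,0,0,0,-1]
    - [0,0,0,0,0,0,-1]

```text
time: 5.2
tool_pos: [0.4505, -0.2224, 0.2034]
tool_rot: [0.0, 0.083, 0.997, -0.0]
contact_force: [0.7, -0.1, -1.8]
gripper_width: 0.063
grasp_force: 58.7
```

Run:
```python
from h import *
st=manip.state();print(st['tool_pos'],st['contact_force'],st['ft_torque'])
t=grab('top','t2.png');s=grab('scene','s2.png')
b=cv2.resize(s['img'][250:350,360:460],None,fx=6,fy=6,interpolation=cv2.INTER_CUBIC)
cv2.imwrite('pics/c2.png',b)
```

```text
[ 0.45048276 -0.22239588  0.20336282] [ 0.69756992 -0.14484069 -1.7918909 ] [-0.05194761  0.04495807  0.01871505]
```

View pics/c2.png

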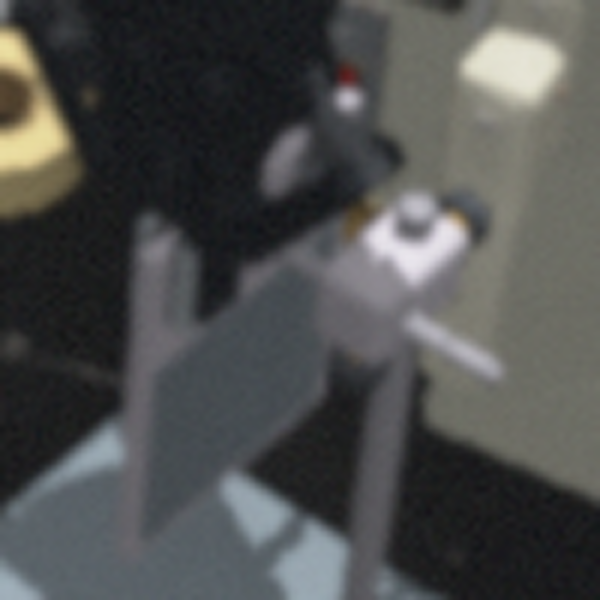

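move_arm:
  rows:
    - [0,0.3,0,0,0,0,-1]
    - [0,0.5,0,0,0,0,-1]
    - [0,0.5,0,0,0,0,-1]
    - [0,0.5,0,0,0,0,-1]
    - [0,0.4,0,0,0,0,-1]
    - [0,0.2,0,0,0,0,-1]
    - [0,0.1,0,0,0,0,-1]
    - [0,0.05,0,0,0,0,-1]
    - [0,0,0,0,0,0,-1]
    - [0,0,0,0,0,0,-1]

```text
time: 6.13
tool_pos: [0.4547, -0.1974, 0.2033]
tool_rot: [0.0, 0.083, 0.997, -0.0]
contact_force: [-0.2, 0.3, -1.2]
gripper_width: 0.067
grasp_force: 58.7
```

move_arm:
  rows:
    - [0,0.05,0,0,0,0,-1]
    - [0,0.05,0,0,0,0,-1]
    - [0,0.05,0,0,0,0,-1]
    - [0,0.05,0,0,0,0,-1]
    - [0,0,0,0,0,0,-1]
    - [0,0,0,0,0,0,-1]

```text
time: 6.63
tool_pos: [0.455, -0.1953, 0.2033]
tool_rot: [0.0, 0.083, 0.997, -0.0]
contact_force: [-1.3, 0.6, -1.3]
gripper_width: 0.058
grasp_force: 58.7
```

move_arm:
  rows:
    - [0,0.05,0,0,0,0,-1]
    - [0,0.05,0,0,0,0,-1]
    - [0,0,0,0,0,0,-1]
    - [0,0,0,0,0,0,-1]

```text
time: 6.97
tool_pos: [0.4552, -0.1943, 0.2033]
tool_rot: [-0.0, 0.083, 0.997, -0.0]
contact_force: [0.3, -0.5, -0.7]
gripper_width: 0.062
grasp_force: 58.7
```

move_arm:
  rows:
    - [0,0.05,0,0,0,0,-1]
    - [0,0.05,0,0,0,0,-1]
    - [0,0,0,0,0,0,-1]
    - [0,0,0,0,0,0,-1]

```text
time: 7.3
tool_pos: [0.4554, -0.1933, 0.2033]
tool_rot: [0.0, 0.083, 0.997, -0.0]
contact_force: [-0.2, -0.4, -1.8]
gripper_width: 0.056
grasp_force: 58.7
```

move_arm:
  rows:
    - [0,0.05,0,0,0,0,-1]
    - [0,0.03,0,0,0,0,-1]
    - [0,0,0,0,0,0,-1]
    - [0,0,0,0,0,0,-1]

```text
time: 7.63
tool_pos: [0.4554, -0.1929, 0.2033]
tool_rot: [-0.0, 0.083, 0.997, -0.0]
contact_force: [-0.3, -2.5, -1.5]
gripper_width: 0.059
grasp_force: 58.7
```

move_arm:
  rows:
    - [0,0.04,0,0,0,0,-1]
    - [0,0.04,0,0,0,0,-1]
    - [0,0,0,0,0,0,-1]
    - [0,0,0,0,0,0,-1]

```text
time: 7.97
tool_pos: [0.4555, -0.1925, 0.2034]
tool_rot: [-0.0, 0.084, 0.997, -0.001]
contact_force: [-1.1, -5.9, -2.4]
gripper_width: 0.062
grasp_force: 58.7
```

move_arm:
  rows:
    - [0,0.04,0,0,0,0,-1]
    - [0,0.03,0,0,0,0,-1]
    - [0,0,0,0,0,0,-1]
    - [0,0,0,0,0,0,-1]

```text
time: 8.3
tool_pos: [0.4555, -0.1923, 0.2034]
tool_rot: [-0.0, 0.084, 0.996, -0.002]
contact_force: [-0.6, -6.9, -2.3]
gripper_width: 0.062
grasp_force: 58.7
```

move_arm:
  rows:
    - [0,-0.15,0,0,0,0,-1]
    - [0,-0.15,0,0,0,0,-1]
    - [0,0,0,0,0,0,-1]
    - [0,0,0,0,0,0,-1]

```text
time: 8.63
tool_pos: [0.4553, -0.1936, 0.2033]
tool_rot: [0.0, 0.083, 0.997, 0.001]
contact_force: [0.1, -0.1, -0.6]
gripper_width: 0.061
grasp_force: 59.0
```

Run:
```python
from h import *
st=manip.state();print(st['tool_pos'],st['tool_rot'],st['contact_force'])
t=load('top0.png');im=t['img'].astype(int)
print(im[264:278,408:430].sum(2)//3)
print(im[266:276,408:430,0]-im[266:276,408:430,2])
```

```text
[ 0.45533926 -0.19356413  0.20326466] [1.71771086e-05 8.30914606e-02 9.96541776e-01 5.44724384e-04] [ 0.14054544 -0.14670795 -0.62160021]
[[177 176 176 177 178 180 180 181 150 103 107 105 164 183 182 155  92  57
   60  61  59  88]
 [180 179 178 179 180 181 181 182 151 105 107 103 161 181 184 142  73  58
   61  60  60  83]
 [184 182 182 181 180 181 182 184 152 105 108 104 161 181 183 139  69  59
   61  60  65  83]
 [100 151 185 182 181 182 183 186 154 106 107 104 162 182 184 128  54  60
   60  60  77  86]
 [104 103  94 126 174 154  92  99 104 106 107 106 165 185 172 113  56  61
   61  60  81  87]
 [107 105  99 143 199 195 173 158 107  98 107 108 104 102 142 108  55  58
   59  59  75  84]
 [188 161  94 134 170 162 177 185 191 213 199 160 131 114  90  73  64  62
   60  57  83  88]
 [184 184 186 171 131 123 124 128 129 131 177 203 204 187 183 184 159 137
  111  93  84 120]
 [181 181 182 184 185 186 173 130 107 139 164 171 185 201 219 232 222 208
  192 181 185 174]
 [181 180 181 182 181 182 183 150 105  93  90 130 143 150 159 167 167 174
  194 217 233 170]
 [181 181 181 182 181 183 151 10
[... 331 characters left out ...]
 84  77]]
[[19 20 19 18 19 19 19 19 18 13 14 13 19 20 20 17 10  8  9  8  8  3]
 [14 19 21 21 21 21 19 20 18 15 15 13 17 20 20 17  8  9  8  8 10  3]
 [14 16 14  5  2  2  8 13 15 15 16 15 19 20 18 14  8  9  9  8  7  2]
 [14 15 12  3  3  3  3  4  7 10 12 14 14 15 21 17  8  8  8  8  3  1]
 [20 19 12  4  3  2  2  3  4  3  2  3  5  9  9  6  7  8  8  9  6  2]
 [18 20 21 21 16  9  6  3  2  2  3  2  3  3  3  3  3  4  4  6  2  3]
 [18 19 20 20 19 20 19 14  6  3  2  2  2  3  3  3  3  3  3  3  3  4]
 [19 20 18 20 20 20 19 20 15 14 13 15 12  9  5  4  3  4  3  3  3  3]
 [18 19 18 19 18 20 19 14 15 15 14 20 20 20 17  7  7  7  6  3  2  2]
 [19 19 19 18 19 19 18 13 14 15 15 19 20 15  8  8  9  9  9  5  2  3]]
```

move_arm:
  rows:
    - [0,-0.2,0,0,0,0,-1]
    - [0,-0.2,0,0,0,0,-1]
    - [-0.05,0,0,0,0,0,-1]
    - [-0.05,0,0,0,0,0,-1]
    - [-0.05,0,0,0,0,0,-1]
    - [0,0,0,0,0,0,-1]
    - [0,0,0,0,0,0,-1]

```text
time: 9.22
tool_pos: [0.4561, -0.1982, 0.2033]
tool_rot: [-0.0, 0.083, 0.997, 0.0]
contact_force: [-0.5, 0.2, -0.7]
gripper_width: 0.057
grasp_force: 59.0
```

move_arm:
  rows:
    - [0.1,0,0,0,0,0,-1]
    - [0.1,0,0,0,0,0,-1]
    - [0.05,0,0,0,0,0,-1]
    - [0.05,0,0,0,0,0,-1]
    - [0,0,0,0,0,0,-1]
    - [0,0,0,0,0,0,-1]

```text
time: 9.72
tool_pos: [0.4531, -0.1977, 0.2033]
tool_rot: [0.0, 0.083, 0.997, -0.0]
contact_force: [0.8, -0.9, -1.5]
gripper_width: 0.062
grasp_force: 59.0
```

move_arm:
  rows:
    - [0.05,0,0,0,0,0,-1]
    - [0.05,0,0,0,0,0,-1]
    - [0,0,0,0,0,0,-1]
    - [0,0,0,0,0,0,-1]

```text
time: 10.05
tool_pos: [0.4522, -0.1975, 0.2033]
tool_rot: [0.0, 0.083, 0.997, -0.0]
contact_force: [-0.2, 0.5, -2.1]
gripper_width: 0.061
grasp_force: 59.0
```

```bash
cat > go.py <<'E'
# next tool-frame shift/turn to reach slot centre (lateral x mm, y,z mm, tilt deg) in stand frame (touch calibrated)
from h import *
import sys
ARG=list(map(float,sys.argv[1:]))
ax=np.array([-.9862,.1656,0]);ay=np.array([.1656,.9862,0])   # tool x (=-stand x), stand y
REF=np.array([.45305,-.1977,.2033])  # placeholder, slot lateral set below
Y0=73.9; P0=np.array([.4553,-.1931,.2034])  # contact: slot y 73.9 (bend 76.35), z 195
LAT=P0
st=manip.state();p=st['tool_pos'];w,x,y,z=st['tool_rot'];R=Rn.from_quat([x,y,z,w])
tc=np.array([-.033,0,.0084])
def slot():
    # upright reference: slot centre world
    s0=P0+np.c_[ax,ay,[0,0,-1]]@tc
    c=p+R.apply(tc);d=c-s0
    return -d@ax*1e3, Y0+d@ay*1e3, 195+d[2]*1e3
zt=R.apply([0,0,1]);tilt=np.degrees(np.arctan2(zt@ay,-zt[2]))
print('slot x,y,z',np.round(slot(),2),'tilt',tilt.round(2),'F',st['contact_force'].round(1),'q',st['joint_pos'].round(2))
E
python3 go.py
```

```text
slot x,y,z [ -2.34  68.98 194.95] tilt -0.0 F [-0.2  0.5 -2.1] q [-0.56 -0.24  1.96  0.    1.42 -1.97]
```

```bash
cat >> go.py <<'E'
def pose(x,y,z,th):
    a=np.radians(th);tz=np.sin(a)*ay+np.cos(a)*np.array([0,0,-1]);ty=np.cross(tz,ax);M=np.c_[ax,ty,tz]
    s0=P0+np.c_[ax,ay,[0,0,-1]]@tc
    c=s0-ax*x/1e3+ay*(y-Y0)/1e3+np.array([0,0,(z-195)/1e3])
    return c-M@tc,Rn.from_matrix(M)
if ARG:   # groups of x y z tilt n
    cur=np.r_[slot(),tilt];pp,RR=p,R;rows=[]
    for g in np.reshape(ARG,(-1,5)):
        for k in range(int(g[4])):
            t=cur+(g[:4]-cur)*(k+1)/g[4]
            q,Q=pose(*t);sh=RR.inv().apply(q-pp)*100;rv=(RR.inv()*Q).as_rotvec(degrees=True)
            row=np.r_[sh.round(2),rv.round(1)];rows.append([float(v)+0. for v in row]+[-1])
            pp=pp+RR.apply(row[:3]/100);RR=RR*Rn.from_rotvec(row[3:],degrees=True)
        cur=g[:4]
    print(json.dumps(rows))
E
python3 go.py -.4 69 195 0 2  -.4 72.3 195 15 5  -.4 75.3 196 25 4
```

```text
slot x,y,z [ -2.34  68.98 194.95] tilt -0.0 F [-0.2  0.5 -2.1] q [-0.56 -0.24  1.96  0.    1.42 -1.97]
[[-0.1, 0.0, 0.0, 0.0, 0.0, 0.0, -1], [-0.09, 0.0, -0.01, 0.0, 0.0, 0.0, -1], [0.0, 0.02, 0.01, -3.0, 0.0, 0.0, -1], [0.0, 0.02, 0.0, -3.0, 0.0, 0.0, -1], [0.0, 0.03, 0.01, -3.0, 0.0, 0.0, -1], [0.0, 0.02, 0.01, -3.0, 0.0, 0.0, -1], [0.0, 0.02, 0.01, -3.0, 0.0, 0.0, -1], [0.0, 0.04, 0.0, -2.5, 0.0, 0.0, -1], [0.0, 0.04, 0.0, -2.5, 0.0, 0.0, -1], [0.0, 0.05, 0.0, -2.5, 0.0, 0.0, -1], [0.0, 0.04, 0.01, -2.5, 0.0, 0.0, -1]]
```

move_arm:
  rows:
    - [-0.1,0.0,0.0,0.0,0.0,0.0,-1]
    - [-0.09,0.0,-0.01,0.0,0.0,0.0,-1]
    - [0.0,0.02,0.01,-3.0,0.0,0.0,-1]
    - [0.0,0.02,0.0,-3.0,0.0,0.0,-1]
    - [0.0,0.03,0.01,-3.0,0.0,0.0,-1]
    - [0.0,0.02,0.01,-3.0,0.0,0.0,-1]
    - [0.0,0.02,0.01,-3.0,0.0,0.0,-1]
    - [0.0,0.04,0.0,-2.5,0.0,0.0,-1]
    - [0.0,0.04,0.0,-2.5,0.0,0.0,-1]
    - [0.0,0.05,0.0,-2.5,0.0,0.0,-1]
    - [0.0,0.04,0.01,-2.5,0.0,0.0,-1]
    - [0,0,0,0,0,0,-1]
    - [0,0,0,0,0,0,-1]

```text
time: 11.13
tool_pos: [0.4543, -0.1955, 0.2032]
tool_rot: [0.018, 0.082, 0.973, 0.215]
contact_force: [-0.3, 0.3, -1.2]
gripper_width: 0.063
grasp_force: 59.0
```

```bash
python3 go.py  -.4 77.3 197 35 4 -.3 79.3 199 45 4 -.2 79.4 200.2 51 3
```

```text
slot x,y,z [ -0.54  74.87 195.58] tilt 24.95 F [-0.3  0.3 -1.2] q [-0.75 -0.12  1.9   0.36  1.61 -2.18]
[[0.0, 0.03, -0.01, -2.5, 0.0, -0.1, -1], [-0.01, 0.03, 0.0, -2.5, 0.0, 0.0, -1], [0.0, 0.04, 0.0, -2.5, 0.0, 0.0, -1], [0.0, 0.03, 0.01, -2.6, 0.0, 0.0, -1], [-0.01, 0.03, -0.02, -2.5, 0.0, 0.0, -1], [0.0, 0.04, 0.0, -2.5, 0.0, 0.0, -1], [0.0, 0.03, -0.01, -2.5, 0.0, 0.0, -1], [0.0, 0.03, 0.0, -2.5, 0.0, 0.0, -1], [-0.01, 0.0, -0.03, -2.0, 0.0, 0.0, -1], [0.0, 0.01, -0.02, -2.0, 0.0, 0.0, -1], [0.0, 0.0, -0.02, -2.0, 0.0, 0.0, -1]]
```

move_arm:
  rows:
    - [0.0,0.03,-0.01,-2.5,0.0,-0.1,-1]
    - [-0.01,0.03,0.0,-2.5,0.0,0.0,-1]
    - [0.0,0.04,0.0,-2.5,0.0,0.0,-1]
    - [0.0,0.03,0.01,-2.6,0.0,0.0,-1]
    - [-0.01,0.03,-0.02,-2.5,0.0,0.0,-1]
    - [0.0,0.04,0.0,-2.5,0.0,0.0,-1]
    - [0.0,0.03,-0.01,-2.5,0.0,0.0,-1]
    - [0.0,0.03,0.0,-2.5,0.0,0.0,-1]
    - [0,0,0,0,0,0,-1]
    - [0,0,0,0,0,0,-1]

```text
time: 11.97
tool_pos: [0.455, -0.1932, 0.205]
tool_rot: [0.032, 0.076, 0.921, 0.381]
contact_force: [-0.1, -0.7, -1.2]
gripper_width: 0.063
grasp_force: 59.0
```

```bash
python3 go.py -.2 79.4 200.2 51 3 0 79.4 203 51 3 .2 79.9 205 51 3
```

```text
slot x,y,z [ -0.28  79.76 199.07] tilt 45.01 F [-0.1 -0.7 -1.2] q [-0.85  0.02  1.86  0.59  1.79 -2.29]
[[0.0, -0.01, -0.03, -2.0, 0.0, 0.1, -1], [0.0, -0.01, -0.04, -2.0, 0.0, 0.0, -1], [-0.01, -0.01, -0.03, -2.0, 0.0, 0.0, -1], [0.0, 0.08, -0.06, 0.0, 0.0, 0.0, -1], [-0.01, 0.07, -0.06, 0.0, 0.0, 0.0, -1], [-0.01, 0.07, -0.06, 0.0, 0.0, 0.0, -1], [0.0, 0.06, -0.02, 0.0, 0.0, 0.0, -1], [-0.01, 0.07, -0.03, 0.0, 0.0, 0.0, -1], [-0.01, 0.06, -0.03, 0.0, 0.0, 0.0, -1]]
```

move_arm:
  rows:
    - [0.0,-0.01,-0.03,-2.0,0.0,0.1,-1]
    - [0.0,-0.01,-0.04,-2.0,0.0,0.0,-1]
    - [-0.01,-0.01,-0.03,-2.0,0.0,0.0,-1]
    - [0.0,0.08,-0.06,0.0,0.0,0.0,-1]
    - [-0.01,0.07,-0.06,0.0,0.0,0.0,-1]
    - [0,0,0,0,0,0,-1]
    - [0,0,0,0,0,0,-1]

```text
time: 12.55
tool_pos: [0.4551, -0.1942, 0.2079]
tool_rot: [0.036, 0.075, 0.899, 0.43]
contact_force: [-0.0, -0.0, -1.3]
gripper_width: 0.058
grasp_force: 59.1
```

```bash
python3 go.py  0 79.4 203.5 51 2 .2 80.1 205.7 51 4 .3 81.4 207 51 3
```

```text
slot x,y,z [2.0000e-02 7.9340e+01 2.0262e+02] tilt 51.08 F [-0.  -0.  -1.3] q [-0.88  0.07  1.84  0.66  1.85 -2.31]
[[0.0, 0.04, -0.02, 0.0, 0.0, 0.0, -1], [0.0, 0.03, -0.03, 0.1, 0.0, 0.0, -1], [0.0, 0.06, -0.02, 0.0, 0.0, 0.0, -1], [-0.01, 0.05, -0.02, 0.0, 0.0, 0.0, -1], [0.0, 0.06, -0.02, 0.0, 0.0, 0.0, -1], [-0.01, 0.05, -0.02, 0.0, 0.0, 0.0, -1], [0.0, 0.06, 0.0, 0.0, 0.0, 0.0, -1], [0.0, 0.06, 0.01, 0.0, 0.0, 0.0, -1], [-0.01, 0.06, 0.0, 0.0, 0.0, 0.0, -1]]
```

move_arm:
  rows:
    - [0.0,0.04,-0.02,0.0,0.0,0.0,-1]
    - [0.0,0.03,-0.03,0.1,0.0,0.0,-1]
    - [0.0,0.06,-0.02,0.0,0.0,0.0,-1]
    - [-0.01,0.05,-0.02,0.0,0.0,0.0,-1]
    - [0,0,0,0,0,0,-1]

```text
time: 12.97
tool_pos: [0.4553, -0.1937, 0.2098]
tool_rot: [0.036, 0.075, 0.9, 0.429]
contact_force: [0.2, 0.4, -1.1]
gripper_width: 0.064
grasp_force: 59.1
```

move_arm:
  rows:
    - [0.0,0.06,-0.02,0.0,0.0,0.0,-1]
    - [-0.01,0.05,-0.02,0.0,0.0,0.0,-1]
    - [0.0,0.06,0.0,0.0,0.0,0.0,-1]
    - [0,0,0,0,0,0,-1]

```text
time: 13.3
tool_pos: [0.4555, -0.193, 0.2113]
tool_rot: [0.036, 0.075, 0.899, 0.429]
contact_force: [0.5, 0.3, 0.1]
gripper_width: 0.06
grasp_force: 59.1
```

```bash
python3 go.py  .3 81.4 207 51 2 .5 82.4 208.7 51 3 .7 84.4 211 51 5 .9 86.4 213 51 4
```

```text
slot x,y,z [1.4000e-01 8.0580e+01 2.0601e+02] tilt 50.99 F [0.5 0.3 0.1] q [-0.88  0.06  1.84  0.66  1.85 -2.3 ]
[[-0.01, 0.06, 0.0, 0.0, 0.0, 0.0, -1], [-0.01, 0.07, 0.0, 0.0, 0.0, 0.0, -1], [0.0, 0.06, -0.01, 0.0, 0.0, 0.0, -1], [-0.01, 0.07, -0.01, 0.0, 0.0, 0.0, -1], [-0.01, 0.06, -0.01, 0.0, 0.0, 0.0, -1], [0.0, 0.06, 0.01, 0.0, 0.0, 0.0, -1], [0.0, 0.06, 0.0, 0.0, 0.0, 0.0, -1], [-0.01, 0.07, 0.0, 0.0, 0.0, 0.0, -1], [0.0, 0.06, 0.0, 0.0, 0.0, 0.0, -1], [-0.01, 0.06, 0.0, 0.0, 0.0, 0.0, -1], [0.0, 0.07, 0.01, 0.0, 0.0, 0.0, -1], [-0.01, 0.07, 0.01, 0.0, 0.0, 0.0, -1], [0.0, 0.07, 0.01, 0.0, 0.0, 0.0, -1], [-0.01, 0.07, 0.0, 0.0, 0.0, 0.0, -1]]
```

move_arm:
  rows:
    - [-0.01,0.06,0.0,0.0,0.0,0.0,-1]
    - [-0.01,0.07,0.0,0.0,0.0,0.0,-1]
    - [0,0,0,0,0,0,-1]

```text
time: 13.55
tool_pos: [0.4558, -0.1922, 0.2123]
tool_rot: [0.036, 0.075, 0.899, 0.429]
contact_force: [-0.6, 0.1, -1.5]
gripper_width: 0.06
grasp_force: 59.1
```

Noise only. Continue.

move_arm:
  rows:
    - [0.0,0.06,-0.01,0.0,0.0,0.0,-1]
    - [-0.01,0.07,-0.01,0.0,0.0,0.0,-1]
    - [-0.01,0.06,-0.01,0.0,0.0,0.0,-1]
    - [0,0,0,0,0,0,-1]

```text
time: 13.88
tool_pos: [0.4562, -0.1913, 0.214]
tool_rot: [0.036, 0.075, 0.899, 0.429]
contact_force: [0.8, -0.3, -1.4]
gripper_width: 0.061
grasp_force: 59.1
```

move_arm:
  rows:
    - [0.0,0.06,0.01,0.0,0.0,0.0,-1]
    - [0.0,0.06,0.0,0.0,0.0,0.0,-1]
    - [-0.01,0.07,0.0,0.0,0.0,0.0,-1]
    - [0,0,0,0,0,0,-1]

```text
time: 14.22
tool_pos: [0.4565, -0.19, 0.2154]
tool_rot: [0.036, 0.075, 0.899, 0.429]
contact_force: [0.5, 0.1, -1.0]
gripper_width: 0.06
grasp_force: 59.1
```

move_arm:
  rows:
    - [0.0,0.06,0.0,0.0,0.0,0.0,-1]
    - [-0.01,0.06,0.0,0.0,0.0,0.0,-1]
    - [0.0,0.07,0.01,0.0,0.0,0.0,-1]
    - [-0.01,0.07,0.01,0.0,0.0,0.0,-1]
    - [0,0,0,0,0,0,-1]

```text
time: 14.63
tool_pos: [0.457, -0.1883, 0.2173]
tool_rot: [0.036, 0.075, 0.899, 0.429]
contact_force: [0.4, -0.8, -1.4]
gripper_width: 0.061
grasp_force: 59.1
```

```bash
python3 go.py  .9 88.4 215 51 5 1 92 219 51 3 1 106 232 51 5; python3 go.py 1 106 232 51 1 1 125 235 50 4 1 175 240 30 12 1 200 250 0 14 | tail -1
```

```text
slot x,y,z [  0.85  85.49 212.01] tilt 50.99 F [ 0.4 -0.8 -1.4] q [-0.87  0.05  1.84  0.66  1.85 -2.29]
[[0.0, 0.08, 0.01, 0.0, 0.0, 0.0, -1], [0.0, 0.09, 0.01, 0.0, 0.0, 0.0, -1], [0.0, 0.08, 0.0, 0.0, 0.0, 0.0, -1], [0.0, 0.08, 0.01, 0.0, 0.0, 0.0, -1], [0.0, 0.09, 0.01, 0.0, 0.0, 0.0, -1], [-0.01, 0.17, 0.01, 0.0, 0.0, 0.0, -1], [0.0, 0.18, 0.01, 0.0, 0.0, 0.0, -1], [0.0, 0.18, 0.01, 0.0, 0.0, 0.0, -1], [0.0, 0.38, 0.05, 0.0, 0.0, 0.0, -1], [0.0, 0.38, 0.05, 0.0, 0.0, 0.0, -1], [0.0, 0.38, 0.06, 0.0, 0.0, 0.0, -1], [0.0, 0.38, 0.05, 0.0, 0.0, 0.0, -1], [0.0, 0.37, 0.06, 0.0, 0.0, 0.0, -1]]
[[-0.01, 2.84, 0.34, 0.0, 0.0, 0.0, -1], [0.0, 0.37, 0.32, 0.2, 0.0, 0.0, -1], [0.0, 0.36, 0.32, 0.3, 0.0, 0.0, -1], [-0.01, 0.36, 0.32, 0.2, 0.0, 0.0, -1], [0.0, 0.37, 0.32, 0.3, 0.0, 0.0, -1], [0.0, 0.32, 0.29, 1.7, 0.0, 0.0, -1], [0.0, 0.33, 0.28, 1.6, 0.0, 0.0, -1], [0.0, 0.34, 0.28, 1.7, 0.0, 0.0, -1], [0.0, 0.35, 0.26, 1.7, 0.0, 0.0, -1], [0.0, 0.36, 0.26, 1.6, 0.0, 0.0, -1], [0.0, 0.36, 0.24, 1.7, 0.0, 0.0, -1], [0.0, 0.37, 0.24, 1.7, 0.0, 0.0, -1], [0.0, 0.38, 0.23, 1.6, 0.0, 0.0, -1], [0.0, 0.38, 0.21, 1.7, 0.0, 0.0, -1], [0.0, 0.39, 0.21, 1.7, 0.0, 0.0, -1], [0.0, 0.4, 0.19, 1.6, 0.0, 0.0, -1], [0.0, 0.4, 0.19, 1.7, 0.0, 0.0, -1], [0.0, 0.22, 0.02, 2.1, 0.0, 0.0, -1], [0.0, 0.22, 0.02, 2.2, 0.0, 0.0, -1], [0.0, 0.23, 0.02, 2.1, 0.0, 0.0, -1], [0.0, 0.22, 0.0, 2.2, 0.0, 0.0, -1], [0.0, 0.22, 0.0, 2.1, 0.0, 0.0, -1], [0.0, 0.23, 0.0, 2.2, 0.0, 0.0, -1], [0.0, 0.22, -0.02, 2.1, 0.0, 0.0, -1], [0.0, 0.22, -0.02, 2.1, 0.0, 0.0, -1], [0.0, 0.22, -0.03, 2.2, 0.0, 0.0, -1], [0.0, 0.22, -0.04, 2.1, 0.0, 0.0, -1], [0.0, 0.22, -0.04, 2.2, 0.0, 0.0, -1], [0.0, 0.22, -0.05, 2.1, 0.0, 0.0, -1], [0.0, 0.21, -0.06, 2.2, 0.0, 0.0, -1], [0.0, 0.22, -0.06, 2.1, 0.0, 0.0, -1]]
```

move_arm:
  rows:
    - [0.0,0.08,0.01,0.0,0.0,0.0,-1]
    - [0.0,0.09,0.01,0.0,0.0,0.0,-1]
    - [0.0,0.08,0.0,0.0,0.0,0.0,-1]
    - [0.0,0.08,0.01,0.0,0.0,0.0,-1]
    - [0,0,0,0,0,0,-1]

```text
time: 15.05
tool_pos: [0.4574, -0.186, 0.2197]
tool_rot: [0.036, 0.075, 0.9, 0.429]
contact_force: [-0.2, -0.9, -1.8]
gripper_width: 0.061
grasp_force: 59.1
```

move_arm:
  rows:
    - [0.0,0.09,0.01,0.0,0.0,0.0,-1]
    - [-0.01,0.17,0.01,0.0,0.0,0.0,-1]
    - [0.0,0.18,0.01,0.0,0.0,0.0,-1]
    - [0,0,0,0,0,0,-1]

```text
time: 15.38
tool_pos: [0.458, -0.183, 0.2231]
tool_rot: [0.036, 0.075, 0.9, 0.429]
contact_force: [0.5, -0.1, -0.5]
gripper_width: 0.059
grasp_force: 59.1
```

Past the barb; draw on out and straighten.

move_arm:
  rows:
    - [0.0,0.18,0.01,0.0,0.0,0.0,-1]
    - [0.0,0.38,0.05,0.0,0.0,0.0,-1]
    - [0.0,0.38,0.05,0.0,0.0,0.0,-1]
    - [0.0,0.38,0.06,0.0,0.0,0.0,-1]
    - [0.0,0.38,0.05,0.0,0.0,0.0,-1]
    - [0.0,0.37,0.06,0.0,0.0,0.0,-1]
    - [0,1,0.5,0,0,0,-1]
    - [0,1,0.5,0,0,0,-1]
    - [0,1,0.5,0,0,0,-1]
    - [0,1,0.5,0,0,0,-1]
    - [0,1,0.5,0,0,0,-1]
    - [0,1,0.5,0,0,0,-1]
    - [0,1,0.5,0,0,0,-1]
    - [0,0,0,0,0,0,-1]

```text
time: 16.55
tool_pos: [0.4725, -0.0962, 0.2707]
tool_rot: [0.036, 0.074, 0.9, 0.429]
contact_force: [0.7, -0.3, -1.1]
gripper_width: 0.063
grasp_force: 59.1
```

```bash
python3 go.py  0 205 250 0 12
```

```text
slot x,y,z [  0.91 178.95 265.47] tilt 50.98 F [ 0.7 -0.3 -1.1] q [-0.73 -0.12  1.91  0.75  1.84 -2.12]
[[0.01, 0.11, 0.26, 4.2, 0.0, 0.1, -1], [0.01, 0.11, 0.24, 4.3, 0.0, 0.0, -1], [0.0, 0.14, 0.25, 4.2, 0.0, 0.0, -1], [0.01, 0.15, 0.24, 4.3, 0.0, 0.0, -1], [0.01, 0.17, 0.23, 4.2, 0.0, 0.1, -1], [0.0, 0.19, 0.22, 4.3, 0.0, 0.0, -1], [0.01, 0.2, 0.21, 4.2, 0.0, 0.0, -1], [0.01, 0.22, 0.2, 4.3, 0.0, 0.0, -1], [0.01, 0.23, 0.19, 4.2, 0.0, 0.0, -1], [0.01, 0.25, 0.18, 4.3, 0.0, 0.0, -1], [0.0, 0.25, 0.16, 4.2, 0.0, 0.0, -1], [0.01, 0.27, 0.15, 4.3, 0.0, 0.0, -1]]
```

move_arm:
  rows:
    - [0.01,0.11,0.26,4.2,0.0,0.1,-1]
    - [0.01,0.11,0.24,4.3,0.0,0.0,-1]
    - [0.0,0.14,0.25,4.2,0.0,0.0,-1]
    - [0.01,0.15,0.24,4.3,0.0,0.0,-1]
    - [0.01,0.17,0.23,4.2,0.0,0.1,-1]
    - [0.0,0.19,0.22,4.3,0.0,0.0,-1]
    - [0.01,0.2,0.21,4.2,0.0,0.0,-1]
    - [0.01,0.22,0.2,4.3,0.0,0.0,-1]
    - [0.01,0.23,0.19,4.2,0.0,0.0,-1]
    - [0.01,0.25,0.18,4.3,0.0,0.0,-1]
    - [0.0,0.25,0.16,4.2,0.0,0.0,-1]
    - [0.01,0.27,0.15,4.3,0.0,0.0,-1]
    - [0,0,0,0,0,-5.9,-1]
    - [0,0,0,0,0,-5.9,-1]
    - [0,0,0,0,0,-5.9,-1]
    - [0,0,0,0,0,0,-1]
    - [0,0,0,0,0,0,-1]

```text
time: 17.97
tool_pos: [0.4766, -0.0654, 0.2569]
tool_rot: [-0.002, -0.069, 0.998, 0.001]
contact_force: [-0.4, 0.1, -1.6]
gripper_width: 0.059
grasp_force: 59.1
```

```bash
cat > rk.py <<'E'
from h import *
C=np.array([.472,.1074]);a=np.radians(8.16);rx=np.array([np.cos(a),np.sin(a)]);ry=np.array([-np.sin(a),np.cos(a)])
st=manip.state();p=st['tool_pos'];w,x,y,z=st['tool_rot'];R=Rn.from_quat([x,y,z,w]);M=R.as_matrix()
print(p.round(4),'yaw y',np.degrees(np.arctan2(M[1,1],M[0,1])).round(2)-90,'tiltz',M[:,2].round(3),'F',st['contact_force'].round(1),st['ft_torque'].round(2))
pc=p+M@np.array([-.033,0,.115])
print('panel bottom',pc.round(4),'in rack',(np.array([(pc[:2]-C)@rx,(pc[:2]-C)@ry])*1e3).round(1))
d=np.r_[C,.2-.115+.0]-pc
print('tool shift cm to centre',(R.inv().apply(np.r_[C-pc[:2],0])*100).round(2))
E
python3 rk.py
```

```text
[ 0.4766 -0.0654  0.2569] yaw y 7.8700000000000045 tiltz [-0.003  0.001 -1.   ] F [-0.4  0.1 -1.6] [-0.    0.02  0.02]
panel bottom [ 0.5089 -0.0607  0.1418] in rack [  12.7 -171.7]
tool shift cm to centre [ 1.36 17.16  0.03]
```

move_arm:
  rows:
    - [0.2,2.4,0,0,0,0,-1]
    - [0.2,3,0,0,0,0,-1]
    - [0.2,3,0,0,0,-0.3,-1]
    - [0.2,3,0,0,0,0,-1]
    - [0.2,2.5,0,0,0,0,-1]
    - [0.2,1.8,0,0,0,0,-1]
    - [0.16,1.46,0,0,0,0,-1]
    - [0,0,1,0,0,0,-1]
    - [0,0,1,0,0,0,-1]
    - [0,0,1,0,0,0,-1]
    - [0,0,1,0,0,0,-1]
    - [0,0,1,0,0,0,-1]
    - [0,0,1,0,0,0,-1]
    - [0,0,0.6,0,0,0,-1]
    - [0,0,0,0,0,0,-1]
    - [0,0,0,0,0,0,-1]

```text
time: 19.3
tool_pos: [0.4386, 0.1023, 0.1908]
tool_rot: [-0.002, -0.072, 0.997, 0.0]
contact_force: [-0.0, 0.7, -1.5]
gripper_width: 0.061
grasp_force: 59.2
```

```bash
python3 rk.py
python3 - <<'E'
from h import *
C=np.array([.472,.1074]);t=load('top0.png');g=t['img'].astype(np.float32)
ys=np.arange(-76,77,1.)
for a0 in(7.7,8.2,8.7):
    a=np.radians(a0);rx=np.array([np.cos(a),np.sin(a)]);ry=np.array([-np.sin(a),np.cos(a)])
    P=np.array([[proj(t,np.r_[C+rx*x/1e3+ry*y/1e3,.035]) for x in range(-52,53,4)] for y in ys]).astype(np.float32)
    v=cv2.remap(g,P[...,0],P[...,1],cv2.INTER_LINEAR).mean(2).mean(1);print(a0,v.std().round(2))
    if a0==8.2: print([(int(y),int(b)) for y,b in zip(ys,v)])
s=grab('scene','s3.png')
b=cv2.resize(s['img'][200:330,200:330],None,fx=4.5,fy=4.5,interpolation=cv2.INTER_CUBIC);cv2.imwrite('pics/c3.png',b)
E
```

```text
[0.4386 0.1023 0.1908] yaw y 8.299999999999997 tiltz [-0.004  0.    -1.   ] F [-0.   0.7 -1.5] [-0.01  0.05 -0.01]
panel bottom [0.4708 0.1071 0.0757] in rack [-1.2 -0.2]
tool shift cm to centre [-0.12  0.02 -0.  ]
7.7 65.61
8.2 65.34
[(-76, 27), (-75, 27), (-74, 26), (-73, 25), (-72, 22), (-71, 20), (-70, 37), (-69, 86), (-68, 157), (-67, 212), (-66, 236), (-65, 239), (-64, 237), (-63, 236), (-62, 235), (-61, 235), (-60, 235), (-59, 235), (-58, 235), (-57, 236), (-56, 236), (-55, 226), (-54, 203), (-53, 183), (-52, 188), (-51, 211), (-50, 229), (-49, 230), (-48, 214), (-47, 188), (-46, 166), (-45, 167), (-44, 190), (-43, 216), (-42, 231), (-41, 232), (-40, 220), (-39, 205), (-38, 201), (-37, 211), (-36, 225), (-35, 229), (-34, 223), (-33, 212), (-32, 209), (-31, 218), (-30, 229), (-29, 234), (-28, 235), (-27, 235), (-26, 235), (-25, 234), (-24, 234), (-23, 234), (-22, 234), (-21, 234), (-20, 234), (-19, 234), (-18, 235), (-17, 235), (-16, 236), (-15, 237), (-14, 234), (-13, 212), (-12, 176), (-11, 158), (-10, 175), (-9, 208), (-8, 228), (-7, 229), (-6, 220), (-5, 212), (-4, 215), (-
[... 166 characters left out ...]
3, 235), (14, 235), (15, 235), (16, 235), (17, 234), (18, 234), (19, 234), (20, 234), (21, 234), (22, 234), (23, 235), (24, 235), (25, 236), (26, 238), (27, 237), (28, 223), (29, 186), (30, 145), (31, 134), (32, 165), (33, 208), (34, 232), (35, 234), (36, 215), (37, 181), (38, 148), (39, 135), (40, 143), (41, 167), (42, 191), (43, 205), (44, 204), (45, 199), (46, 203), (47, 216), (48, 228), (49, 230), (50, 225), (51, 218), (52, 214), (53, 220), (54, 229), (55, 234), (56, 235), (57, 235), (58, 235), (59, 236), (60, 237), (61, 238), (62, 238), (63, 225), (64, 180), (65, 111), (66, 54), (67, 30), (68, 27), (69, 30), (70, 32), (71, 33), (72, 33), (73, 33), (74, 33), (75, 33), (76, 33)]
8.7 64.69
```

View pics/c3.png

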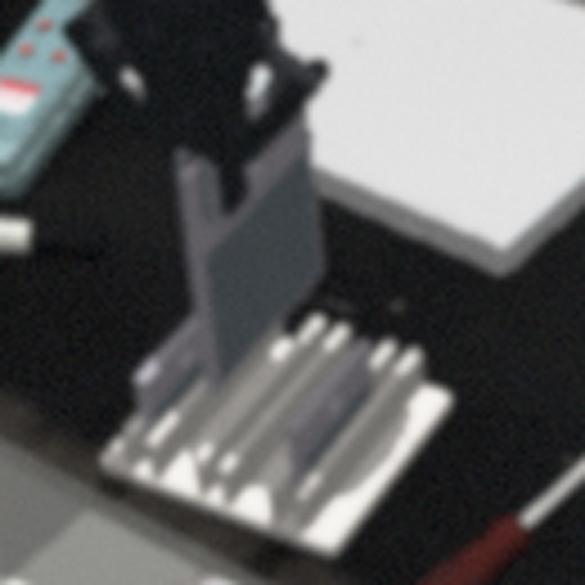

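move_arm:
  rows:
    - [-0.1,0.02,0.5,0,0,0,-1]
    - [0,0,0.8,0,0,0,-1]
    - [0,0,0.8,0,0,0,-1]
    - [0,0,0.8,0,0,0,-1]
    - [0,0,0.3,0,0,0,-1]
    - [0,0,0,0,0,0,-1]
    - [0,0,0,0,0,0,-1]

```text
time: 19.93
tool_pos: [0.4394, 0.1028, 0.1589]
tool_rot: [-0.002, -0.073, 0.997, 0.0]
contact_force: [-0.6, -0.4, -1.1]
gripper_width: 0.058
grasp_force: 59.2
```

```bash
python3 rk.py
python3 - <<'E'
from h import *
C=np.array([.472,.1074]);a=np.radians(8.2);rx=np.array([np.cos(a),np.sin(a)]);ry=np.array([-np.sin(a),np.cos(a)])
s3=load('s3.png')
for x in(-51.2,48.8): print(((proj(s3,np.r_[C+rx*x/1e3+ry*-.0032,.0757])-[200,200])*4.5+2).round(0))
s=grab('scene','s4.png')
b=cv2.resize(s['img'][230:330,215:315],None,fx=6,fy=6,interpolation=cv2.INTER_CUBIC)
for x in(-60,60):
  for y in (-7.25,7.25):
    q=(proj(s,np.r_[C+rx*x/1e3+ry*y/1e3,.035])-[215,230])*6+2.5;cv2.circle(b,tuple(int(v) for v in q),3,(0,0,255),-1)
for x in(-50,50):
  for y in (-3,3):
    q=(proj(s,np.r_[C+rx*x/1e3+ry*y/1e3,.0457])-[215,230])*6+2.5;cv2.circle(b,tuple(int(v) for v in q),3,(0,255,0),-1)
cv2.imwrite('pics/c4.png',b)
E
```

```text
[0.4394 0.1028 0.1589] yaw y 8.319999999999993 tiltz [-0.004  0.    -1.   ] F [-0.6 -0.4 -1.1] [-0.01 -0.02  0.02]
panel bottom [0.4716 0.1076 0.0437] in rack [-0.3  0.3]
tool shift cm to centre [-0.03 -0.03 -0.  ]
[216. 393.]
[322. 270.]
```

View pics/c4.png

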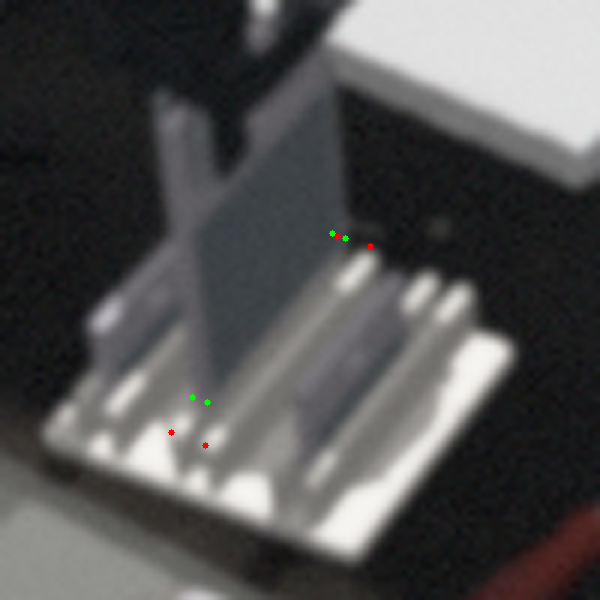

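move_arm:
  rows:
    - [0,-0.05,0.3,0,0,0,-1]
    - [0,0,0.3,0,0,0,-1]
    - [0,0,0.2,0,0,0,-1]
    - [0,0,0.2,0,0,0,-1]
    - [0,0,0.2,0,0,0,-1]
    - [0,0,0,0,0,0,-1]
    - [0,0,0,0,0,0,-1]

```text
time: 20.57
tool_pos: [0.4395, 0.1023, 0.1471]
tool_rot: [-0.001, -0.073, 0.997, 0.0]
contact_force: [-0.1, 0.1, -0.3]
gripper_width: 0.058
grasp_force: 59.2
```

```bash
python3 rk.py
```

```text
[0.4395 0.1023 0.1471] yaw y 8.319999999999993 tiltz [-0.003  0.    -1.   ] F [-0.1  0.1 -0.3] [ 0.01  0.03 -0.05]
panel bottom [0.4719 0.1071 0.032 ] in rack [-0.2 -0.3]
tool shift cm to centre [-0.02  0.03 -0.  ]
```

move_arm:
  rows:
    - [0,0,0.15,0,0,0,-1]
    - [0,0,0.15,0,0,0,-1]
    - [0,0,0.15,0,0,0,-1]
    - [0,0,0.15,0,0,0,-1]
    - [0,0,0,0,0,0,-1]
    - [0,0,0,0,0,0,-1]

```text
time: 21.07
tool_pos: [0.4395, 0.1023, 0.1411]
tool_rot: [-0.001, -0.073, 0.997, 0.0]
contact_force: [0.1, -0.5, -1.1]
gripper_width: 0.061
grasp_force: 59.2
```

```bash
python3 rk.py
```

```text
[0.4395 0.1023 0.1411] yaw y 8.319999999999993 tiltz [-0.003  0.    -1.   ] F [ 0.1 -0.5 -1.1] [-0.06  0.06 -0.  ]
panel bottom [0.4718 0.1071 0.026 ] in rack [-0.2 -0.3]
tool shift cm to centre [-0.02  0.03 -0.  ]
```

move_arm:
  rows:
    - [0,0,0.2,0,0,0,-1]
    - [0,0,0.2,0,0,0,-1]
    - [0,0,0.2,0,0,0,-1]
    - [0,0,0.2,0,0,0,-1]
    - [0,0,0.2,0,0,0,-1]
    - [0,0,0.2,0,0,0,-1]
    - [0,0,0.1,0,0,0,-1]
    - [0,0,0,0,0,0,-1]
    - [0,0,0,0,0,0,-1]

```text
time: 21.82
tool_pos: [0.4396, 0.1023, 0.1282]
tool_rot: [-0.001, -0.073, 0.997, 0.0]
contact_force: [-0.6, 0.7, -1.0]
gripper_width: 0.061
grasp_force: 59.2
```

move_arm:
  rows:
    - [0,0,0.1,0,0,0,-1]
    - [0,0,0.1,0,0,0,-1]
    - [0,0,0,0,0,0,-1]
    - [0,0,0,0,0,0,-1]

```text
time: 22.15
tool_pos: [0.4396, 0.1023, 0.1262]
tool_rot: [-0.001, -0.073, 0.997, 0.0]
contact_force: [0.1, 0.2, -0.4]
gripper_width: 0.06
grasp_force: 59.2
```

move_arm:
  rows:
    - [0,0,0.1,0,0,0,-1]
    - [0,0,0,0,0,0,-1]
    - [0,0,0,0,0,0,-1]

```text
time: 22.4
tool_pos: [0.4397, 0.1023, 0.1259]
tool_rot: [-0.001, -0.073, 0.997, 0.0]
contact_force: [-2.7, -0.7, 4.2]
gripper_width: 0.064
grasp_force: 60.0
```

move_arm:
  rows:
    - [0,0,0.1,0,0,0,-1]
    - [0,0,0,0,0,0,-1]
    - [0,0,0,0,0,0,-1]

```text
time: 22.65
tool_pos: [0.4398, 0.1023, 0.1259]
tool_rot: [-0.001, -0.073, 0.997, 0.0]
contact_force: [-6.5, -1.0, 9.5]
gripper_width: 0.059
grasp_force: 61.1
```

move_arm:
  rows:
    - [0,0,-0.15,0,0,0,-1]
    - [0,0,0,0,0,0,-1]
    - [0,0,0,0,0,0,-0.85]
    - [0,0,0,0,0,0,-0.75]
    - [0,0,0,0,0,0,-0.65]
    - [0,0,0,0,0,0,-0.5]
    - [0,0,0,0,0,0,-0.3]
    - [0,0,0,0,0,0,-0.2]
    - [0,0,0,0,0,0,-0.2]

```text
time: 23.4
tool_pos: [0.4396, 0.1023, 0.1258]
tool_rot: [-0.001, -0.073, 0.997, 0.0]
contact_force: [-0.5, -0.1, 0.2]
gripper_width: 0.4
grasp_force: 0.0
```

move_arm:
  rows:
    - [0,0,-0.5,0,0,0,-0.2]
    - [0,0,-1,0,0,0,-0.2]
    - [0,0,-1,0,0,0,-0.2]
    - [0,0,-2,0,0,0,-0.2]
    - [0,0,-3,0,0,0,-0.2]
    - [0,0,-3,0,0,0,-0.2]
    - [0,0,0,0,0,0,-0.2]
    - [0,0,0,0,0,0,-0.2]
    - [0,0,0,0,0,0,-0.2]

```text
time: 24.15
tool_pos: [0.4399, 0.1023, 0.2314]
tool_rot: [-0.001, -0.073, 0.997, 0.0]
contact_force: [-0.2, -0.3, -0.4]
gripper_width: 0.408
grasp_force: 0.0
```

Run:
```python
from h import *
C=np.array([.472,.1074]);a=np.radians(8.2);rx=np.array([np.cos(a),np.sin(a)]);ry=np.array([-np.sin(a),np.cos(a)])
s=grab('scene','s5.png')
b=cv2.resize(s['img'][220:320,215:315],None,fx=6,fy=6,interpolation=cv2.INTER_CUBIC)
for x in(-50,50):
  for y in (-3,3):
   for z in(.010,.140):
    q=(proj(s,np.r_[C+rx*x/1e3+ry*y/1e3,z])-[215,220])*6+2.5;cv2.circle(b,tuple(int(v) for v in q),3,(0,255,0),-1)
cv2.imwrite('pics/c5.png',b)
```

```text
(no output)
```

View pics/c5.png

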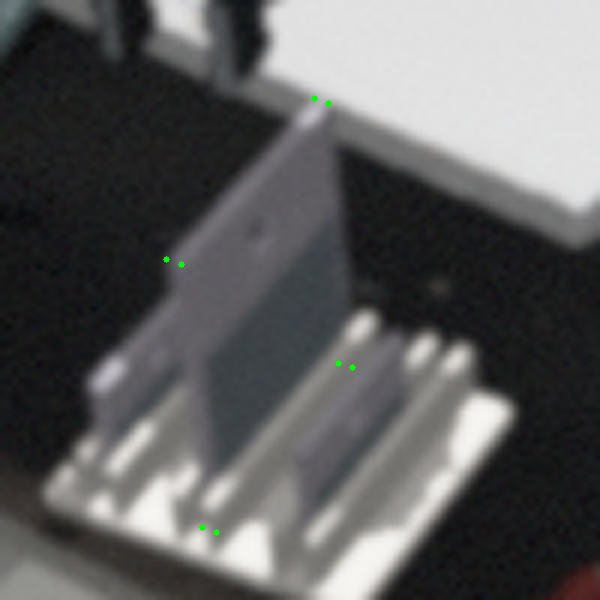

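```bash
python3 -c "
from plant import manip;print(manip.job_done())"
```

```text
the job is handed in; nothing more can be done
None
```

The panel came off the hook cleanly: the highest contact force I read was about 7 N, while touching the barb to find it. It now stands released and upright, fully home in the rack's middle groove and close to centred, and the job is handed in; the hand-in returned no verdict.

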